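# Sort titrator stand pillars by length in gauge slots

### The job

Two steel hexagonal pillars from the titrator stand lie on the bench, a short one and a long one, beside two fixed length gauges. Sort them by length: lay the short pillar in the short gauge slot and the long pillar in the long one, each lengthwise and flat on the slot's floor between the end stops, and let go.

Things in the scene. Friction and masses are not known exactly. Their poses are not given: they have to be found in the camera images.
- short_pillar_mid (a point): Plain stainless hexagonal stand-off pillar, the shorter of the two: 60 mm long, 18 mm across the flats, about 110 g, a threaded bore in each end. It lies loose on the bench on one of its flats. This point is its centre, 9 mm above what it lies on; its x axis runs along its length, level (either end alike).
- long_pillar_mid (a point): Plain stainless hexagonal stand-off pillar, the longer of the two: 110 mm long, 18 mm across the flats, about 200 g, a threaded bore in each end. It lies loose on the bench on one of its flats. This point is its centre, 9 mm above what it lies on; its x axis runs along its length, level (either end alike).
- short_gauge: Shorter length gauge, fixed: 4 mm black plastic floor plate, an aluminium U-shaped stop at each end. Slot 80 mm long between the stops, 46 mm wide, for the 60 mm pillar. 96 x 58 mm over all; stops rise 20 mm above the bench: end wall 8 mm thick, two cheeks 12 mm inwards, 6 mm thick; the long sides are open over 56 mm between cheeks, room for fingers. Origin: centre of underside, on the bench; x along the slot, z up.
- long_gauge: Longer length gauge, fixed: 4 mm black plastic floor plate, an aluminium U-shaped stop at each end. Slot 130 mm long between the stops, 46 mm wide, for the 110 mm pillar. 146 x 58 mm over all; stops rise 20 mm above the bench: end wall 8 mm thick, two cheeks 12 mm inwards, 6 mm thick; the long sides are open over 106 mm between cheeks, room for fingers. Origin: centre of underside, on the bench; x along the slot, z up.
Things that resemble listed ones, but are neither listed nor needed, are in the scene too. What is shaped like the part that bears short_pillar_mid but purple is not meant.

How it is judged:
At the end, for the whole second after the job is handed in: Short pillar in the short gauge, long pillar in the long gauge: each centre within 19 mm horizontally of its gauge's centre and 11 to 17 mm above the gauge's underside (13 mm when flat), lengthwise within 0.6 rad of the slot, at rest (below 0.02 m/s) (horizontal distance between short_pillar_mid and short_gauge below 0.019 m and z of short_pillar_mid in the frame of short_gauge between 0.011 and 0.017 m and angle between the x axis of short_pillar_mid and the x axis of short_gauge, either way round below 0.6 rad and linear speed of each of short_pillar, long_pillar below 0.02 m/s and horizontal distance between long_pillar_mid and long_gauge below 0.019 m and z of long_pillar_mid in the frame of long_gauge between 0.011 and 0.017 m and angle between the x axis of long_pillar_mid and the x axis of long_gauge, either way round below 0.6 rad); the robot touches nothing.
It also fails if it takes over 54 s, if anything falls off the work surface, if the arm or the gripper's body presses on something with over 40 N, if the wrist force passes 120 N, or if a joint passes its speed limit or range.

### The arm

A 6-joint arm with a two-finger parallel gripper is mounted at the origin on the work surface. World frame = base frame: x ahead of the robot, y to its left, z up, the work surface at z = 0. Lengths are in m, angles in rad, forces in N, time in s.
With the tool pointing down it reaches from about 0.225 to 0.725 m from the base axis. Payload 3.1 kg.
Tool frame: the origin (TCP) lies on the centre line of the jaws, within the pads' length; the fingertips stand 8 mm ahead of it and the grasp point (between the pads) lies 11 mm behind it (manip.nose_length is the distance from the TCP to the fingertips, in m); x points along the fingers, z is the direction in which the jaws open and shut, and the axes are right-handed (so a half turn about x gives the same grasp; the last joint's range is limited). The gripper opens to 85 mm and grips with 20 to 120 N. Pads are 22 mm wide; open, the fingers measure 114 mm over their backs; the gripper's body (76 mm by 85 mm) begins 54 mm behind the grasp point. The pads swing forward as they close: fully open they stand 13 mm farther back than shut.
Start: joints at [0.984, 0.048, 0.099, 1.622, 0, 1.443], TCP at [0.233, 0.471, 0.239] pointing down, gripper open.
Joint ranges: [-2.91, 2.91], [-0.99, 1.94], [-1.21, 1.42], [-2.12, 2.29], [-1.49, 1.47], [-3.14, 3.14]. Speed limits (rad/s): [2.79, 2.79, 3.14, 3.14, 3.14, 3.14].

### API

Orientations are given as a unit quaternion [x, y, z, w].
In Python, from station import manip, vision, workorder gives the robot as it stands. The module is installed in compiled form; this text tells all that it offers.
- The arm moves only by the shell command python3 -m creep 'ROWS' [FORCE]. ROWS is JSON, a list of rows, each an object with "dp": the shift along the tool's x, y, z in mm, a list of three; "delta_rot": the turn, a rotation vector about the tool's x, y, z in rad, a list of three; "hand": the finger opening in mm, from 0 to 85.4. In form: [{"dp": [dx, dy, dz], "delta_rot": [ax, ay, az], "hand": hand}, ...]. A call has 1 to 10 rows; each row shifts and turns the commanded pose from where the row before left it, along the tool's axes as they then stand; what a row does not reach is not made up. A row lasts 1/10 s, in which the tool goes at most 50 mm and 8.59 degrees, less where a joint would pass 70% of its speed; a pose out of reach is approached as far as the arm can. A call with a gripper value outside its range is refused whole. The fingers move at their own pace and stop on an object; FORCE is the grip in N (left out, the last holds). Time passes only in rows, so rows that do not move let the fingers close. It gives the time, the measured TCP pose, the force and the opening at its end, in the units of the state.
- manip.read_state(): the state, without advancing time (a new reading comes with each control period).
- vision.capture(name): name is "scene" or "top" or "wrist"; returns a dict with "color" (384x512x3 uint8, blue, green, red), "fx", "fy", "cx", "cy" (pixels), "k1" (the pictures are not rectified: a ray, as slopes to the right and down, at radius r is drawn at 1 + k1 r^2 times it, then the intrinsics apply), "world_from_camera" (4x4, takes a point from camera to world coordinates). Camera axes: x right, y down, z forward; pixel columns grow to the right and rows downward; lengths in m; the calibration is good to about 2 mm. A picture is of the moment at which its call begins. There is no depth.
- workorder.close_job(): hands the job in, once; it reports no verdict.
The state is a dict: "time": time; "joints": joint angles; "dq": joint speeds; "joint_efforts": joint torques, N m; "eef_pos": TCP position; "ee_rot": TCP orientation; "wrist_force": force on the tool from outside, world axes, zero at the start; "moment": the same for the moment, N m; "width": opening from 0.0 (shut) to 1.0 (fully open).
Only numpy, scipy, OpenCV 4.12 (cv2) and the standard library are available. Lean on these libraries where they do the work, as an engineer would, in place of code of your own. Each camera call takes 0.05 s, during which the arm holds its last target. There are 200 camera calls.

## Working session

There is one attempt and no reset: what is moved stays moved. The work goes in short steps, Python scripts to look and compute and a shell command to move; the robot and the scene stay as the last step left them, time stands still between calls to the robot, and variables do not carry over. Pictures are saved under pics/ and viewed, about 8 in all and at most 12, crops included, and the job is handed in when it is done.

```bash
mkdir -p pics; cat > h.py <<'E'
import cv2, numpy as np, json
from station import manip, vision
from scipy.spatial.transform import Rotation as R
def snap(n,tag):
    c=vision.capture(n); cv2.imwrite(f'pics/{tag}.png',c['color'])
    np.savez(f'pics/{tag}.npz',**{k:np.array(v) for k,v in c.items()})
    return c
def px2w(tag,uv,z):
    c=np.load(f'pics/{tag}.npz'); T=c['world_from_camera']
    K=np.array([[c['fx'],0,c['cx']],[0,c['fy'],c['cy']],[0,0,1]],float)
    p=cv2.undistortPoints(np.array(uv,float).reshape(-1,1,2),K,np.array([c['k1'],0,0,0],float)).reshape(-1,2)
    d=np.c_[p,np.ones(len(p))]@T[:3,:3].T; o=T[:3,3]
    return o+d*((z-o[2])/d[:,2])[:,None]
E
python3 - <<'E'
from h import *
a=snap('top','t1'); b=snap('scene','s1')
s=manip.read_state(); print(s['eef_pos'],s['ee_rot'],s['width'],s['time']); print(R.from_quat(s['ee_rot']).as_matrix().round(3))
cv2.imwrite('pics/t1b.png',cv2.resize(a['color'],(800,600),interpolation=cv2.INTER_CUBIC))
E
```

```text
[0.232246   0.47024066 0.23823479] [-0.37349916  0.60128981  0.37287199  0.59992951] 0.9976224270804396 0.1
[[-0.001 -0.897  0.443]
 [-0.002  0.443  0.897]
 [-1.     0.    -0.002]]
```

View pics/t1b.png

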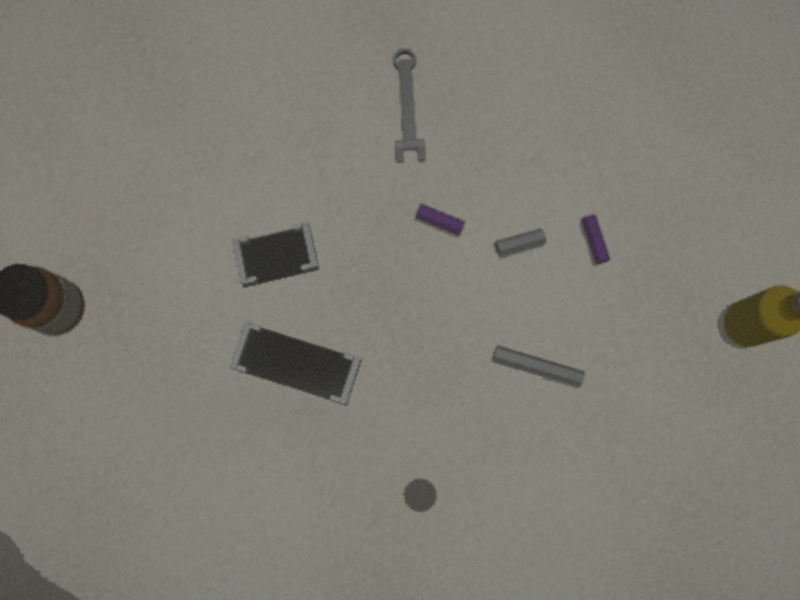

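View pics/s1.png

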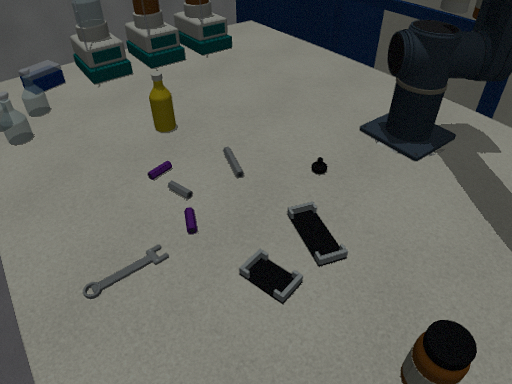

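The top view (800x600) shows the short pillar at about (520,242) and the long one at (538,366). The short gauge is at (276,255) and the long one at (296,364). Purple decoys lie at (440,220) and (595,239). I'll enlarge both areas.

```bash
python3 - <<'E'
from h import *
im=cv2.imread('pics/t1.png')
f=lambda a:cv2.convertScaleAbs(cv2.resize(a,None,fx=4,fy=4,interpolation=cv2.INTER_CUBIC),alpha=1.5)
cv2.imwrite('pics/c.png',np.hstack([f(im[135:265,140:240]),f(im[135:265,305:385])]))
q=np.array([[233,240],[308,225],[318,267],[245,286],[247,324],[361,358],[347,404],[232,370],[497,246],[544,237],[495,354],[582,378]])/1.5625
print(px2w('t1',q,0.02).round(4))
E
```

```text
[[ 0.6172  0.2047  0.02  ]
 [ 0.6365  0.1128  0.02  ]
 [ 0.5837  0.099   0.02  ]
 [ 0.5597  0.1872  0.02  ]
 [ 0.5132  0.1827  0.02  ]
 [ 0.4735  0.0451  0.02  ]
 [ 0.4192  0.0607  0.02  ]
 [ 0.4578  0.1984  0.02  ]
 [ 0.6114 -0.1187  0.02  ]
 [ 0.6233 -0.1768  0.02  ]
 [ 0.4792 -0.1139  0.02  ]
 [ 0.4509 -0.2173  0.02  ]]
```

View pics/c.png

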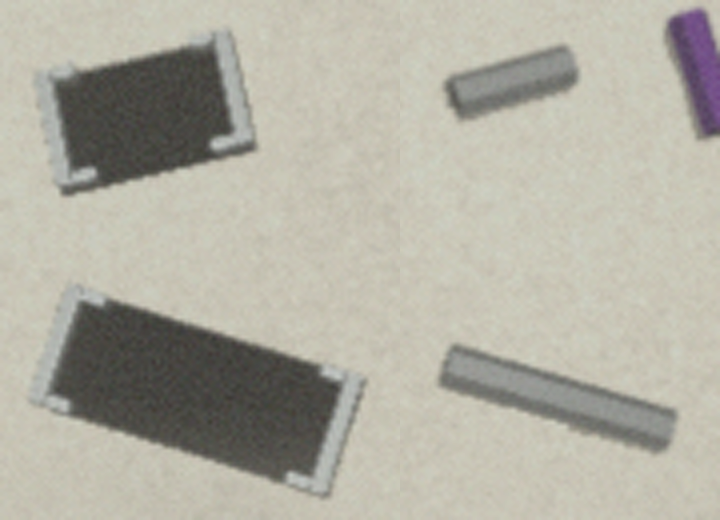

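The crop gives these corners (crop pixels): short gauge (35,72), (228,30), (255,145), (62,188); long gauge (72,287), (365,375), (325,494), (30,402). Pillar ends: short (454,98) to (574,63), long (447,363) to (671,430).

```bash
cat > m.py <<'E'
from h import *
g=lambda p,ox:np.array(p,float)/4+[ox,135]
SG=px2w('t1',g([[35,72],[228,30],[255,145],[62,188]],140),.02)
LG=px2w('t1',g([[72,287],[365,375],[325,494],[30,402]],140),.02)
SP=px2w('t1',g([[54,98],[174,63]],305),.009)
LP=px2w('t1',g([[47,363],[271,430]],305),.009)
gd=lambda q:(q[1]-q[0])+(q[2]-q[3])
obj={}
for n,q,d in [('SG',SG,gd(SG)),('LG',LG,gd(LG)),('SP',SP,SP[1]-SP[0]),('LP',LP,LP[1]-LP[0])]:
    a=np.arctan2(d[1],d[0]); a=(a+np.pi/2)%np.pi-np.pi/2
    L=np.linalg.norm(d)*(.5 if 'G' in n else 1)
    obj[n]=(q.mean(0),a)
    if __name__=='__main__': print(n,q.mean(0).round(4),'ang',round(a,3),'len',L.round(4))
def go(xy,ang,z):
    "tool-frame shift (mm) and x-turn so jaws open perpendicular to axis angle ang"
    s=manip.read_state(); M=R.from_quat(s['ee_rot']).as_matrix()
    dp=M.T@(np.r_[xy,z]-s['eef_pos'])*1000
    zt=np.arctan2(M[1,2],M[0,2]); t=ang+np.pi/2-zt; t=(t+np.pi/2)%np.pi-np.pi/2
    tilt=np.cross(M[:,0],[0,0,-1])
    print('dp',dp.round(1),'turn about tool x',round(-t,3),'tilt fix',(M.T@tilt).round(4),'j6',round(s['joints'][5],2))
E
python3 - <<'E'
import runpy; runpy.run_path('m.py',run_name='__main__')
from m import *
go(obj['SP'][0][:2],obj['SP'][1],.15); go(obj['LP'][0][:2],obj['LP'][1],.15)
E
```

```text
SG [0.6006 0.1517 0.02  ] ang -1.343 len 0.0942
LG [0.467  0.1225 0.02  ] ang 1.285 len 0.1439
SP [ 0.6192 -0.1503  0.009 ] ang -1.274 len 0.0616
LP [ 0.4663 -0.1679  0.009 ] ang 1.282 len 0.1097
dp [  88.9 -621.8 -384.8] turn about tool x 0.815 tilt fix [ 0.     -0.0021 -0.0003] j6 1.44
dp [  89.1 -492.5 -468.2] turn about tool x 1.401 tilt fix [ 0.     -0.0021 -0.0003] j6 1.44
```

```bash
python3 -m creep '[{"dp":[0,-36,-22],"delta_rot":[0,0,0],"hand":60},{"dp":[0,-39,-24],"delta_rot":[0,0,0],"hand":60},{"dp":[0,-39,-24],"delta_rot":[0,0,0],"hand":60},{"dp":[0,-39,-24],"delta_rot":[0,0,0],"hand":60},{"dp":[0,-39,-24],"delta_rot":[0,0,0],"hand":60},{"dp":[0,-39,-24],"delta_rot":[0,0,0],"hand":60},{"dp":[0,-39,-24],"delta_rot":[0,0,0],"hand":60},{"dp":[0,-39,-24],"delta_rot":[0,0,0],"hand":60},{"dp":[0,-39,-24],"delta_rot":[0,0,0],"hand":60},{"dp":[0,-39,-24],"delta_rot":[0,0,0],"hand":60}]' 40
python3 -m creep '[{"dp":[0,-39,-24],"delta_rot":[0,0,0],"hand":60},{"dp":[0,-39,-24],"delta_rot":[0,0,0],"hand":60},{"dp":[0,-39,-24],"delta_rot":[0,0,0],"hand":60},{"dp":[20,-30,-20],"delta_rot":[0,0,0],"hand":60},{"dp":[20,0,0],"delta_rot":[0.136,0,0],"hand":60},{"dp":[20,0,0],"delta_rot":[0.136,0,0],"hand":60},{"dp":[0,0,0],"delta_rot":[0.136,0,0],"hand":60},{"dp":[0,0,0],"delta_rot":[0.136,0,0],"hand":60},{"dp":[0,0,0],"delta_rot":[0.136,0,0],"hand":60},{"dp":[0,0,0],"delta_rot":[0.135,0,0],"hand":60}]' 40
python3 -c "
from m import *
go(obj['SP'][0][:2],obj['SP'][1],.15)"
```

```text
time: 1.1
eef_pos: [0.4745, 0.0842, 0.2388]
ee_rot: [-0.373, 0.601, 0.373, 0.601]
wrist_force: [1.0, 0.8, -0.3]
width: 0.701
time: 2.1
eef_pos: [0.5647, -0.0616, 0.1784]
ee_rot: [-0.102, 0.7, 0.103, 0.699]
wrist_force: [0.1, -0.8, 0.9]
width: 0.703
dp [  28.3 -100.7   26.8] turn about tool x -0.006 tilt fix [-0.     -0.0015 -0.0009] j6 1.05
```

```bash
python3 -m creep '[{"dp":[10,-34,9],"delta_rot":[0,0,0],"hand":60},{"dp":[10,-34,9],"delta_rot":[0,0,0],"hand":60},{"dp":[8,-33,9],"delta_rot":[0,0,0],"hand":60},{"dp":[0,0,0],"delta_rot":[0,0,0],"hand":60}]' 40
python3 - <<'E'
from m import *
go(obj['SP'][0][:2],obj['SP'][1],.15)
c=snap('wrist','w1'); cv2.imwrite('pics/w1b.png',cv2.resize(c['color'],(800,600)))
E
```

```text
time: 2.5
eef_pos: [0.6205, -0.1536, 0.1473]
ee_rot: [-0.103, 0.701, 0.104, 0.698]
wrist_force: [0.9, 0.4, -1.0]
width: 0.701
dp [-2.7  3.5 -0.3] turn about tool x -0.004 tilt fix [ 0.     -0.0039 -0.0012] j6 0.93
```

View pics/w1b.png

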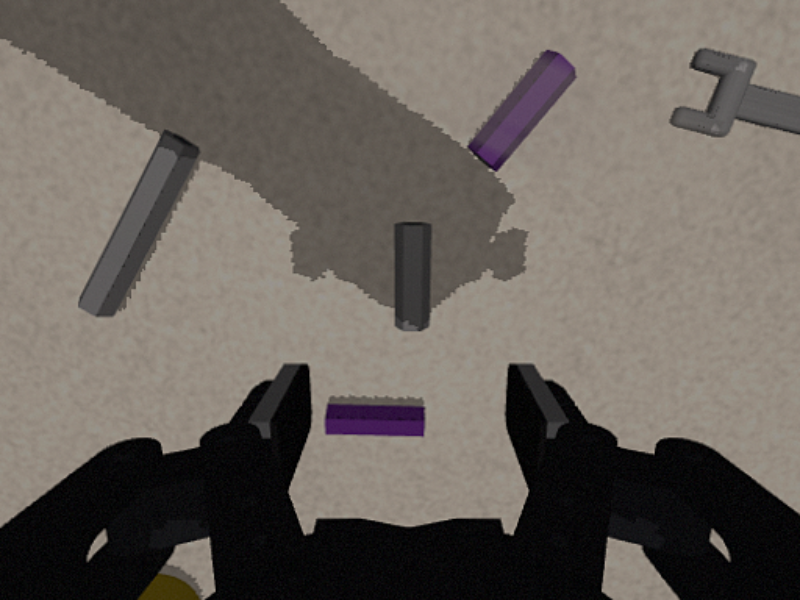

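The wrist view (800x600) shows the short pillar from (413,222) to (412,328), aligned with the jaws. The purple one is clear of it, at (375,420).

```bash
python3 - <<'E'
from m import *
p=px2w('w1',np.array([[413,223],[412,328]])/1.5625,.012); d=p[1]-p[0]
print(p.mean(0),np.linalg.norm(d),np.arctan(d[1]/d[0]))
q=px2w('w1',np.array([[181,140],[99,310]])/1.5625,.012); d=q[1]-q[0]
print('LP',q.mean(0),np.linalg.norm(d),np.arctan(d[1]/d[0]))
d=p[1]-p[0]
go(p.mean(0)[:2],np.arctan(d[1]/d[0]),.013)
E
```

```text
[ 0.62047586 -0.14900211  0.012     ] 0.06084556746633952 -1.2845210598230683
LP [ 0.46907599 -0.16666793  0.012     ] 0.10945221698426758 1.3041244350692003
dp [135.5   2.    1.9] turn about tool x 0.008 tilt fix [-0.     -0.0035 -0.0026] j6 0.93
```

```bash
python3 -m creep '[{"dp":[40,2,2],"delta_rot":[0,0,0],"hand":60},{"dp":[40,0,0],"delta_rot":[0,0,0],"hand":60},{"dp":[35,0,0],"delta_rot":[0,0,0],"hand":60},{"dp":[20,0,0],"delta_rot":[0,0,0],"hand":60},{"dp":[0,0,0],"delta_rot":[0,0,0],"hand":50},{"dp":[0,0,0],"delta_rot":[0,0,0],"hand":30},{"dp":[0,0,0],"delta_rot":[0,0,0],"hand":10},{"dp":[0,0,0],"delta_rot":[0,0,0],"hand":10},{"dp":[0,0,0],"delta_rot":[0,0,0],"hand":10},{"dp":[0,0,0],"delta_rot":[0,0,0],"hand":10}]' 60
```

```text
time: 3.55
eef_pos: [0.6235, -0.1482, 0.0192]
ee_rot: [-0.105, 0.698, 0.104, 0.701]
wrist_force: [-0.1, 1.3, 6.0]
width: 0.169
```

```bash
python3 -m creep '[{"dp":[0,0,0],"delta_rot":[0,0,0],"hand":40},{"dp":[0,0,0],"delta_rot":[0,0,0],"hand":40},{"dp":[0,0,0],"delta_rot":[0,0,0],"hand":40}]' 60; python3 -c "
from m import *
go([0.6205,-.149],-1.2845,.010);snap('wrist','w2')
c=cv2.imread('pics/w2.png');cv2.imwrite('pics/w2b.png',cv2.resize(c,(800,600)))"
```

```text
time: 3.85
eef_pos: [0.6217, -0.1479, 0.016]
ee_rot: [-0.105, 0.699, 0.105, 0.699]
wrist_force: [1.7, 0.4, 0.1]
width: 0.469
dp [ 6.  -0.7 -1.4] turn about tool x 0.011 tilt fix [-0.     -0.0004 -0.0002] j6 0.94
```

View pics/w2b.png

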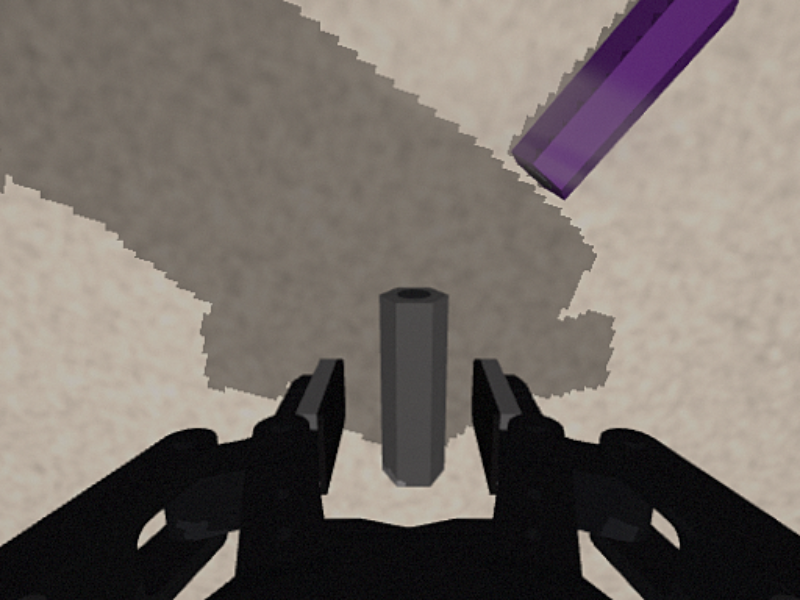

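The wrist view shows the pillar undisturbed and centred between the pads, at (412,390). The tips had pinched its upper slants, so I'll go 6 mm lower.

```bash
python3 -m creep '[{"dp":[3,0,0],"delta_rot":[0,0,0],"hand":40},{"dp":[3,0,0],"delta_rot":[0,0,0],"hand":40},{"dp":[0,0,0],"delta_rot":[0,0,0],"hand":30},{"dp":[0,0,0],"delta_rot":[0,0,0],"hand":15},{"dp":[0,0,0],"delta_rot":[0,0,0],"hand":15},{"dp":[0,0,0],"delta_rot":[0,0,0],"hand":15},{"dp":[0,0,0],"delta_rot":[0,0,0],"hand":15}]' 60
```

```text
time: 4.6
eef_pos: [0.6217, -0.1478, 0.0101]
ee_rot: [-0.105, 0.699, 0.105, 0.699]
wrist_force: [-0.7, -0.7, -1.6]
width: 0.205
```

```bash
python3 -m creep '[{"dp":[-10,0,0],"delta_rot":[0,0,0],"hand":15},{"dp":[-20,0,0],"delta_rot":[0,0,0],"hand":15},{"dp":[-30,0,0],"delta_rot":[0,0,0],"hand":15},{"dp":[0,0,0],"delta_rot":[0,0,0],"hand":15}]' 60
python3 - <<'E'
from m import *
c=snap('wrist','w3');cv2.imwrite('pics/w3b.png',c['color'])
go(obj['SG'][0][:2],obj['SG'][1],.07)
E
```

```text
time: 5.0
eef_pos: [0.6256, -0.1491, 0.0768]
ee_rot: [-0.106, 0.696, 0.103, 0.703]
wrist_force: [1.8, -0.3, 0.2]
width: 0.212
dp [  3.5 294.4  65.1] turn about tool x 0.07 tilt fix [-0.      0.0061  0.0045] j6 0.94
```

View pics/w3b.png

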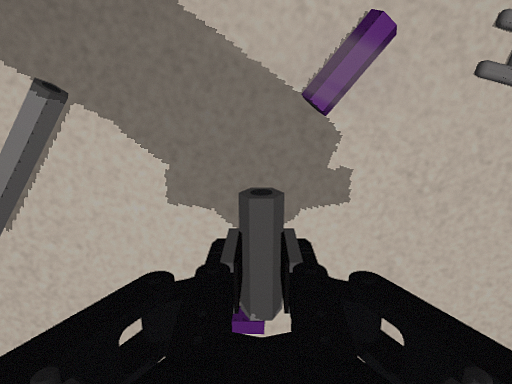

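Held: the pillar is centred in the jaws at (262,250) and gripped across its flats (18 mm). Moving to the short gauge.

```bash
python3 -m creep '[{"dp":[0,25,5],"delta_rot":[0,0,0],"hand":15},{"dp":[0,38,8],"delta_rot":[0,0,0],"hand":15},{"dp":[0,38,8],"delta_rot":[0,0,0],"hand":15},{"dp":[0,38,8],"delta_rot":[0,0,0],"hand":15},{"dp":[0,38,9],"delta_rot":[0,0,0],"hand":15},{"dp":[0,38,9],"delta_rot":[0,0,0],"hand":15},{"dp":[0,38,9],"delta_rot":[0,0,0],"hand":15},{"dp":[0,38,9],"delta_rot":[0,0,0],"hand":15},{"dp":[0,0,0],"delta_rot":[0.07,0,0],"hand":15},{"dp":[0,0,0],"delta_rot":[0,0,0],"hand":15}]' 60
python3 - <<'E'
from m import *
go(obj['SG'][0][:2],obj['SG'][1],.017)
c=snap('wrist','w4');cv2.imwrite('pics/w4b.png',c['color'])
E
```

```text
time: 6.05
eef_pos: [0.5977, 0.1507, 0.069]
ee_rot: [-0.081, 0.703, 0.081, 0.702]
wrist_force: [-0.1, -0.6, -0.9]
width: 0.207
dp [52.   0.4  3.2] turn about tool x 0.002 tilt fix [ 0.     -0.0022  0.0001] j6 1.48
```

View pics/w4b.png

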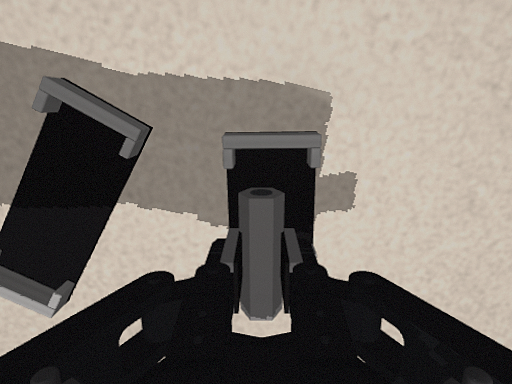

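The pillar at (262,250) lies over the slot and aligned with it; the stop is at (272,140). I'll lower 53 mm and release.

```bash
python3 -m creep '[{"dp":[20,0,3],"delta_rot":[0,0,0],"hand":15},{"dp":[20,0,0],"delta_rot":[0,0,0],"hand":15},{"dp":[8,0,0],"delta_rot":[0,0,0],"hand":15},{"dp":[5,0,0],"delta_rot":[0,0,0],"hand":15},{"dp":[0,0,0],"delta_rot":[0,0,0],"hand":15},{"dp":[0,0,0],"delta_rot":[0,0,0],"hand":15}]' 60
python3 -c "
from m import *
go(obj['SG'][0][:2],obj['SG'][1],.015)"
```

```text
time: 6.7
eef_pos: [0.6024, 0.1499, 0.0182]
ee_rot: [-0.08, 0.702, 0.08, 0.703]
wrist_force: [-0.5, 0.9, -1.3]
width: 0.21
dp [ 3.2  2.2 -1.3] turn about tool x -0.001 tilt fix [-0.      0.0013  0.0001] j6 1.48
```

```bash
python3 -m creep '[{"dp":[2,1,0],"delta_rot":[0,0,0],"hand":15},{"dp":[1,1,0],"delta_rot":[0,0,0],"hand":15},{"dp":[0,0,0],"delta_rot":[0,0,0],"hand":15},{"dp":[0,0,0],"delta_rot":[0,0,0],"hand":15}]' 60
python3 -m creep '[{"dp":[0,0,0],"delta_rot":[0,0,0],"hand":22},{"dp":[0,0,0],"delta_rot":[0,0,0],"hand":28},{"dp":[0,0,0],"delta_rot":[0,0,0],"hand":36},{"dp":[0,0,0],"delta_rot":[0,0,0],"hand":44},{"dp":[-15,0,0],"delta_rot":[0,0,0],"hand":44},{"dp":[-35,0,0],"delta_rot":[0,0,0],"hand":44},{"dp":[-40,0,0],"delta_rot":[0,0,0],"hand":60},{"dp":[-20,0,0],"delta_rot":[0,0,0],"hand":60},{"dp":[0,0,0],"delta_rot":[0,0,0],"hand":60}]' 60
python3 - <<'E'
from m import *
c=snap('wrist','w5');cv2.imwrite('pics/w5b.png',c['color'])
go([0.4685,-0.167],1.295,.125)
E
```

```text
time: 7.1
eef_pos: [0.6014, 0.1522, 0.0145]
ee_rot: [-0.08, 0.702, 0.08, 0.703]
wrist_force: [-0.5, 0.4, -0.9]
width: 0.209
time: 8.0
eef_pos: [0.6048, 0.1525, 0.1311]
ee_rot: [-0.08, 0.699, 0.08, 0.706]
wrist_force: [0.7, -0.7, -0.2]
width: 0.699
dp [   2.  -280.8 -203.3] turn about tool x 0.503 tilt fix [-0.      0.0066  0.0006] j6 1.48
```

View pics/w5b.png

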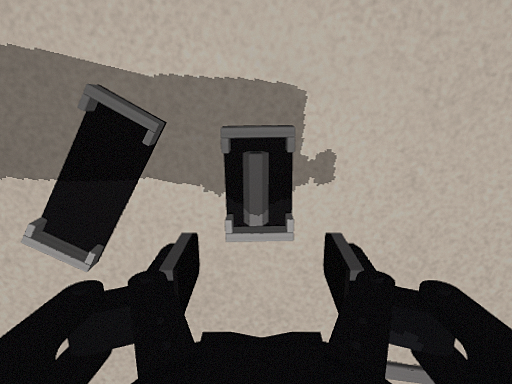

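The short pillar lies in the short gauge, from (256,152) to (256,225), about 3 px off centre. The long gauge corners are at (88,85), (166,121), (90,270), (23,239). Next, the long pillar.

```bash
python3 -m creep '[{"dp":[0,-20,-15],"delta_rot":[0,0,0],"hand":60},{"dp":[0,-35,-25],"delta_rot":[0,0,0],"hand":60},{"dp":[0,-36,-26],"delta_rot":[0,0,0],"hand":60},{"dp":[0,-36,-26],"delta_rot":[0,0,0],"hand":60},{"dp":[0,-36,-26],"delta_rot":[0,0,0],"hand":60},{"dp":[0,-36,-26],"delta_rot":[0,0,0],"hand":60},{"dp":[0,-36,-26],"delta_rot":[0,0,0],"hand":60},{"dp":[0,-31,-23],"delta_rot":[0,0,0],"hand":60},{"dp":[0,-15,-10],"delta_rot":[0,0,0],"hand":60}]' 60
python3 -m creep '[{"dp":[0,0,0],"delta_rot":[0.126,0,0],"hand":60},{"dp":[0,0,0],"delta_rot":[0.126,0,0],"hand":60},{"dp":[0,0,0],"delta_rot":[0.126,0,0],"hand":60},{"dp":[0,0,0],"delta_rot":[0.125,0,0],"hand":60},{"dp":[0,0,0],"delta_rot":[0,0,0],"hand":60}]' 60
python3 - <<'E'
from m import *
q=px2w('w5',[[88,85],[166,121],[90,270],[23,239]],.02); d=(q[2]-q[1])+(q[3]-q[0])
print('LG',q.mean(0),np.linalg.norm(d)/2,np.arctan(d[1]/d[0]))
c=snap('wrist','w6');cv2.imwrite('pics/w6b.png',cv2.resize(c['color'],(800,600)))
go([0.4685,-0.167],1.295,.010)
E
```

```text
time: 8.95
eef_pos: [0.4643, -0.1695, 0.1228]
ee_rot: [-0.079, 0.704, 0.079, 0.702]
wrist_force: [-0.1, 0.9, 0.5]
width: 0.698
time: 9.45
eef_pos: [0.4657, -0.167, 0.1228]
ee_rot: [0.098, 0.701, -0.097, 0.699]
wrist_force: [-0.1, 0.8, -0.0]
width: 0.703
LG [0.47167909 0.12675949 0.02      ] 0.14361613223665604 1.2652524388733455
dp [113.    0.6   2.8] turn about tool x 0.002 tilt fix [-0.     -0.0025 -0.0005] j6 1.36
```

View pics/w6b.png

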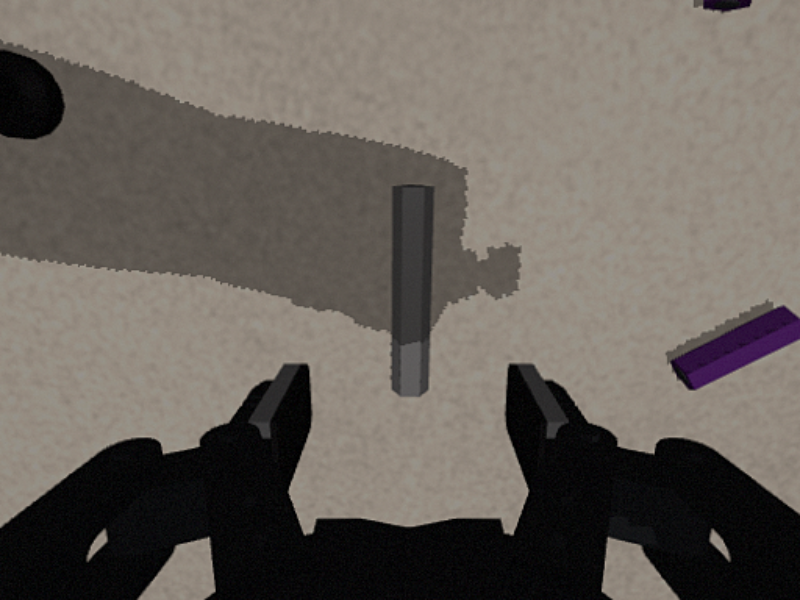

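The long pillar runs from (413,186) to (410,395), aligned and centred between the jaws at (411,290). Descending.

```bash
python3 -c "
from m import *
p=px2w('w6',np.array([[413,186],[410,395]])/1.5625,.012);print(p.mean(0));d=p[1]-p[0];go(p.mean(0)[:2],np.arctan(d[1]/d[0]),.01)"
python3 -m creep '[{"dp":[40,0,2],"delta_rot":[0,0,0],"hand":45},{"dp":[40,0,0],"delta_rot":[0,0,0],"hand":45},{"dp":[22,0,0],"delta_rot":[0,0,0],"hand":45},{"dp":[6,0,0],"delta_rot":[0,0,0],"hand":45},{"dp":[0,0,0],"delta_rot":[0,0,0],"hand":45},{"dp":[0,0,0],"delta_rot":[0,0,0],"hand":45}]' 60
```

```text
[ 0.46667546 -0.16795804  0.012     ]
dp [113.   -0.8   1.3] turn about tool x 0.014 tilt fix [-0.     -0.0025 -0.0005] j6 1.36
time: 10.1
eef_pos: [0.4697, -0.1685, 0.0177]
ee_rot: [0.097, 0.7, -0.097, 0.701]
wrist_force: [0.6, -0.4, 0.3]
width: 0.532
```

```bash
python3 -m creep '[{"dp":[4,0,0],"delta_rot":[0,0,0],"hand":45},{"dp":[4,0,0],"delta_rot":[0,0,0],"hand":45},{"dp":[0,0,0],"delta_rot":[0,0,0],"hand":30},{"dp":[0,0,0],"delta_rot":[0,0,0],"hand":15},{"dp":[0,0,0],"delta_rot":[0,0,0],"hand":15},{"dp":[0,0,0],"delta_rot":[0,0,0],"hand":15},{"dp":[0,0,0],"delta_rot":[0,0,0],"hand":15},{"dp":[0,0,0],"delta_rot":[0,0,0],"hand":15}]' 80
python3 -m creep '[{"dp":[-10,0,0],"delta_rot":[0,0,0],"hand":15},{"dp":[-20,0,0],"delta_rot":[0,0,0],"hand":15},{"dp":[-30,0,0],"delta_rot":[0,0,0],"hand":15},{"dp":[0,0,0],"delta_rot":[0,0,0],"hand":15}]' 80
python3 -c "
from m import *
go([.4695,.1245],1.275,.07)"
```

```text
time: 10.9
eef_pos: [0.4686, -0.168, 0.0088]
ee_rot: [0.097, 0.7, -0.097, 0.7]
wrist_force: [-2.5, 1.1, 4.9]
width: 0.203
time: 11.3
eef_pos: [0.472, -0.1696, 0.0727]
ee_rot: [0.096, 0.697, -0.098, 0.703]
wrist_force: [0.8, -0.3, -2.0]
width: 0.201
dp [  1.5 282.3 -82.6] turn about tool x 0.02 tilt fix [0.     0.0088 0.0016] j6 1.37
```

```bash
python3 -m creep '[{"dp":[0,20,-6],"delta_rot":[0,0,0],"hand":15},{"dp":[0,37,-11],"delta_rot":[0,0,0],"hand":15},{"dp":[0,38,-11],"delta_rot":[0,0,0],"hand":15},{"dp":[0,38,-11],"delta_rot":[0,0,0],"hand":15},{"dp":[0,38,-11],"delta_rot":[0,0,0],"hand":15},{"dp":[0,38,-11],"delta_rot":[0,0,0],"hand":15},{"dp":[0,38,-11],"delta_rot":[0,0,0],"hand":15},{"dp":[0,25,-8],"delta_rot":[0,0,0],"hand":15},{"dp":[0,10,-3],"delta_rot":[0.02,0,0],"hand":15},{"dp":[0,0,0],"delta_rot":[0,0,0],"hand":15}]' 80
python3 - <<'E'
from m import *
go([.4695,.1245],1.275,.015)
c=snap('wrist','w7');cv2.imwrite('pics/w7b.png',c['color'])
E
```

```text
time: 12.3
eef_pos: [0.4649, 0.1275, 0.0671]
ee_rot: [0.103, 0.7, -0.103, 0.699]
wrist_force: [-0.0, -0.2, -2.2]
width: 0.2
dp [52.1 -1.5  5.3] turn about tool x 0.003 tilt fix [-0.     -0.0014  0.0001] j6 1.99
```

View pics/w7b.png

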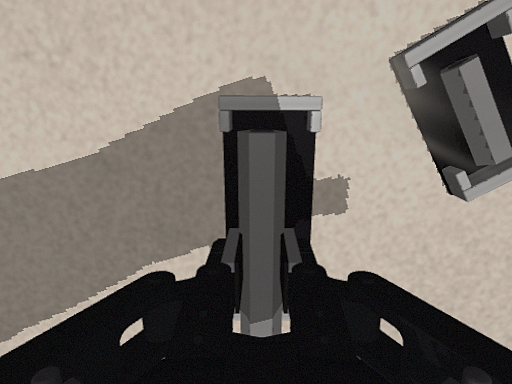

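The pillar is held, with its far end at (262,131); the stop's inner edge is at (271,109). Checking the end clearance.

```bash
python3 - <<'E'
from m import *
e=px2w('w7',[[262,131]],.072)[0]; w=px2w('w7',[[271,109]],.02)[0]
u=np.array([np.cos(1.275),np.sin(1.275)]); s=manip.read_state()
print('gap',(w-e)[:2]@u,'end-tcp',(e-s['eef_pos'])[:2]@u,'lat',(w-e)[:2]@[-u[1],u[0]])
E
```

```text
gap 0.007739810803111701 end-tcp 0.057105266857075676 lat -0.005153788477262635
```

```bash
python3 -m creep '[{"dp":[15,-2,5],"delta_rot":[0,0,0],"hand":15},{"dp":[20,0,0],"delta_rot":[0,0,0],"hand":15},{"dp":[10,0,0],"delta_rot":[0,0,0],"hand":15},{"dp":[4,0,0],"delta_rot":[0,0,0],"hand":15},{"dp":[2,0,0],"delta_rot":[0,0,0],"hand":15},{"dp":[1,0,0],"delta_rot":[0,0,0],"hand":15},{"dp":[0,0,0],"delta_rot":[0,0,0],"hand":15},{"dp":[0,0,0],"delta_rot":[0,0,0],"hand":15}]' 80
```

```text
time: 13.15
eef_pos: [0.4706, 0.1227, 0.0171]
ee_rot: [0.104, 0.699, -0.104, 0.7]
wrist_force: [-0.1, -0.6, -1.9]
width: 0.2
```

Not touching yet, so I'll lower slightly, release and retreat.

```bash
python3 -m creep '[{"dp":[2,0,0],"delta_rot":[0,0,0],"hand":15},{"dp":[1,0,0],"delta_rot":[0,0,0],"hand":15},{"dp":[0,0,0],"delta_rot":[0,0,0],"hand":15},{"dp":[0,0,0],"delta_rot":[0,0,0],"hand":15}]' 80
python3 -m creep '[{"dp":[0,0,0],"delta_rot":[0,0,0],"hand":22},{"dp":[0,0,0],"delta_rot":[0,0,0],"hand":28},{"dp":[0,0,0],"delta_rot":[0,0,0],"hand":36},{"dp":[0,0,0],"delta_rot":[0,0,0],"hand":44},{"dp":[-15,0,0],"delta_rot":[0,0,0],"hand":44},{"dp":[-35,0,0],"delta_rot":[0,0,0],"hand":44},{"dp":[-40,0,0],"delta_rot":[0,0,0],"hand":60},{"dp":[-40,0,0],"delta_rot":[0,0,0],"hand":60},{"dp":[-20,0,0],"delta_rot":[0,0,0],"hand":60},{"dp":[0,0,0],"delta_rot":[0,0,0],"hand":60}]' 60
python3 - <<'E'
from m import *
c=snap('wrist','w8');cv2.imwrite('pics/w8b.png',cv2.resize(c['color'],(800,600)))
E
```

```text
time: 13.55
eef_pos: [0.4698, 0.1226, 0.0132]
ee_rot: [0.104, 0.699, -0.104, 0.699]
wrist_force: [1.1, 0.7, -2.7]
width: 0.198
time: 14.55
eef_pos: [0.4728, 0.123, 0.168]
ee_rot: [0.105, 0.696, -0.103, 0.702]
wrist_force: [0.1, 1.2, -0.1]
width: 0.701
```

View pics/w8b.png

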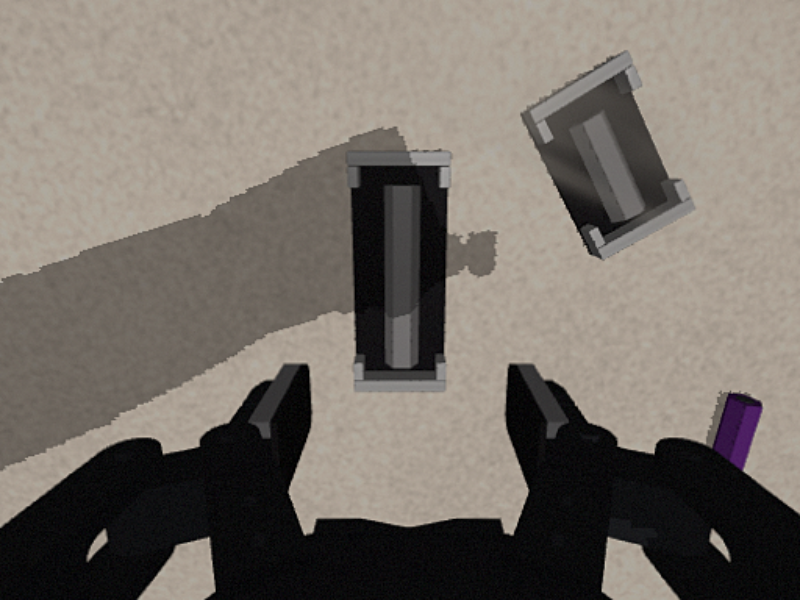

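Both pillars lie between their stops: the long one from (401,186) to (401,368), the short one from (588,120) to (628,215). Nothing touches the robot.

```bash
python3 -c "
from station import workorder; workorder.close_job()"
```

```text
the job is handed in; nothing more can be done
```

I laid the short pillar in the short gauge and the long pillar in the long one, let go of both, and handed the job in at about 14.6 s of the 54 s allowed.

- **Final check:** the last wrist picture shows each pillar lengthwise between its end stops, with the gripper well clear above. The long pillar is about 4 mm off centre along its slot, and the short one looks within a few mm. I judged these by eye from the pictures and did not measure the resting heights separately.
- **First grasp failed:** the first grip on the short pillar was too high and pinched its upper slanted faces. I opened, went 6 mm lower and gripped again; the pillar had not moved.
- **Disagreement:** two position estimates of the long gauge differed by about 6 mm. I used their average and checked the end clearance (8 mm) before lowering.

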